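# Move the orange-edged glass plate from the drying rack to the developing tank

## Task

Take the glass plate with the orange edge strip out of the drying rack by pulling it straight up by that strip, and lower it upright into the empty developing tank, strip on top. Let it down to the bottom before you let go, and leave the other two plates standing in their slots.

Things in the scene. Friction and masses are not known exactly. Their poses are not given: they have to be found in the camera images.
- orange_plate_mid (a point): Centre of the plate to move: upright white-coated glass, ORANGE strip along its top edge. 100 mm wide (x), 110 tall (z up), glass 6 thick (y), ~160 g. Strip 100 long, 10 thick (y), 20 high, its middle 45 mm above this point: grip it there across its thickness. It starts in any one of the three slots of a fixed rack with blue ends and green ribs, standing on the rack's floor, 8 mm above the table.
- tank: Clear open developing tank, black rim and base, fixed to the table. Origin: centre of its underside, on the table. Inside 130 mm long (x), 36 wide (y); floor and walls 4 thick, rim 70 above the table. A plate standing in it has its long edges along x, its centre 59 mm above the origin, its strip above the rim; let go, it may lean on a long wall.
- black_plate_mid (a point): Centre of a like plate with a BLACK strip; it stays in its slot of the rack. The parallel slots are 70 mm apart along the plates' y. Plate tops are 118 mm above the table, rack ends and ribs 83 mm: a plate must rise 75 mm to be out of its slot, over 110 mm to pass above its neighbours.
- white_plate_mid (a point): Centre of a like plate with a WHITE strip; it stays in its slot of the rack. Each slot, open at the top, guides only the two upright sides of the glass, with 1.5 mm play at each face and 3 mm at each end; 86 mm between the ribs are free for fingers.

How it is judged:
On the way, in this order (a step that is already met when the one before it is completed fails the run):
1. the orange-edged plate is lifted clear of the rack (height (world z) of orange_plate_mid above 0.137 m), for 0.1 s.
2. still held, the plate is lowered into the tank to within 15 mm of its floor (horizontal distance between orange_plate_mid and tank below 0.03 m and z of orange_plate_mid in the frame of tank below 0.074 m and contact force between the fingers and orange_plate above 0.5 N), for 0.1 s.
At the end, for the whole second after the job is handed in: The orange-edged plate rests on the tank's floor, strip up, leaning under 34 degrees, its centre within 25 mm of the tank's middle along it, 22 mm across, and at most 66 mm high; the black- and white-edged plates are within 20 mm of where they stood (x of orange_plate_mid in the frame of tank between -0.025 and 0.025 m and y of orange_plate_mid in the frame of tank between -0.022 and 0.022 m and z of orange_plate_mid in the frame of tank below 0.066 m and angle between orange_plate_mid's own z axis and vertical below 0.6 rad and linear speed of orange_plate below 0.03 m/s and distance of each of black_plate_mid, white_plate_mid from where it was at the start of the episode below 0.02 m); the robot touches nothing.
It fails at once if another plate is moved by more than 20 mm (distance of any of black_plate_mid, white_plate_mid from where it was at the start of the episode above 0.02 m).
It also fails if it takes over 48 s, if anything falls off the work surface, if the arm or the gripper's body presses on something with over 40 N, if the wrist force passes 120 N, or if a joint passes its speed limit or range.

## Robot

A 6-joint arm with a two-finger parallel gripper is mounted at the origin on the work surface. World frame = base frame: x ahead of the robot, y to its left, z up, the work surface at z = 0. Lengths are in m, angles in rad, forces in N, time in s.
With the tool pointing down it reaches from about 0.275 to 0.725 m from the base axis. Payload 5.6 kg.
Tool frame: the origin (TCP) lies between the finger pads; the fingertips stand 11 mm ahead of it and the grasp point (between the pads) lies 8 mm behind it; z points along the fingers, y is the direction in which the jaws open and shut (so a half turn about z gives the same grasp; the last joint's range is limited). The gripper opens to 85 mm and grips with 20 to 120 N. Pads are 22 mm wide; open, the fingers measure 114 mm over their backs; the gripper's body (76 mm by 85 mm) begins 54 mm behind the grasp point. The pads swing forward as they close: fully open they stand 13 mm farther back than shut.
Start: joints at [1.506, 0.255, 0.108, 0, -1.424, -0.285], TCP at [0.188, 0.517, 0.242] pointing down, gripper open.
Joint ranges: [-2.95, 2.95], [-1.21, 1.97], [-1.09, 1.5], [-2.87, 1.71], [-2.94, -0.07], [-3.05, 3.05]. Speed limits (rad/s): [2.57, 2.57, 3.14, 3.14, 3.14, 3.14].

## Interface

Orientations are given as a rotation vector (axis times angle).
In Python, from plant import * gives the robot as it stands.
- The arm moves only by the shell command python3 -m crank 'ROWS' [FORCE]. ROWS is text: rows parted by semicolons, each of 7 numbers parted by spaces: the gripper's target within -1 to 1 (fully open at 1, half-way at 0, shut at -1), then the shift along the tool's x, y, z scaled (see below), then the turn, a rotation vector about the tool's x, y, z scaled (see below). In form: jaw x y z rx ry rz; .... A call has 1 to 10 rows; each row shifts and turns the commanded pose from where the row before left it, along the tool's axes as they then stand; what a row does not reach is not made up. The controller multiplies each number of a shift by 50 mm and each number of a turn by 90 degrees. A row lasts 1/10 s, in which the tool goes at most 50 mm and 8.59 degrees, less where a joint would pass 70% of its speed; a pose out of reach is approached as far as the arm can. A call with a number of a shift or a turn outside -1 to 1 is refused whole. A call with a gripper value outside its range is refused whole. The fingers move at their own pace and stop on an object; FORCE is the grip in N (left out, the last holds). Time passes only in rows, so rows that do not move let the fingers close. It gives the time, the measured TCP pose, the force and the opening at its end, in the units of the state.
- observe(): the state, without advancing time (a new reading comes with each control period).
- snapshot(name): name is "side" or "top" or "wrist"; returns (picture, depth): 420x560x3 uint8, red, green, blue; 420x560 float32, m along the optical axis (not along the pixel's ray), 0 where there is no reading.
- camera_params(name): a dict with "intrinsics" (3x3 intrinsics, pixels), "extrinsics" (4x4, takes a point from camera to world coordinates). Camera axes: x right, y down, z forward; pixel columns grow to the right and rows downward; lengths in m; the calibration is good to about 2 mm. The wrist camera is an equidistant fisheye: a pixel r from the principal point sees the ray r / f radians off the axis. A picture is of the moment at which its call begins: read the wrist's pose just before it. camera_params takes no time and is no camera call; for the wrist camera it gives the pose at the moment of the call.
- finish_job(): hands the job in, once; it reports no verdict.
Trained networks look in the newest picture that a camera, given by its name, has taken for a name from the list of things; names that differ only in an ending like _2 or _b are one class to them, and where a whole thing is asked for, a point or a joint stands for the part that bears it (a point fixed in the world has none). Each returns a list of dicts, best first, with "p" (0 to 1); they miss things now and then, are a little off and sometimes report something else, mostly with a low value. They report only what shows in the picture. A call takes as long as a camera call.
- find_in(camera, name): "extent" ([left, top, width, height] in pixels, round what is visible of it).
- cut_out(camera, name): "region" (420x560 bool, what is visible of it) and "extent" ([left, top, width, height] in pixels, round what is visible of it).
The state is a dict: "clock": time; "joint_positions": joint angles; "dq": joint speeds; "effort": joint torques, N m; "eef_pos": TCP position; "eef_rot": TCP orientation; "force": force on the tool from outside, world axes, zero at the start; "ft_torque": the same for the moment, N m; "gripper_width": finger opening in m.
Only numpy, scipy, OpenCV 4.12 (cv2) and the standard library are available. Lean on these libraries where they do the work, as an engineer would, in place of code of your own. Each camera call takes 0.05 s, during which the arm holds its last target.

## Working session

There is one attempt and no reset: what is moved stays moved. The work goes in short steps, Python scripts to look and compute and a shell command to move; the robot and the scene stay as the last step left them, time stands still between calls to the robot, and variables do not carry over. Pictures are saved under pics/ and viewed, and the job is handed in when it is done.

```bash
mkdir -p pics; ls
python3 - <<'E'
from plant import *
import cv2,numpy as np
np.set_printoptions(precision=4,suppress=True)
o=observe();print(o)
for n in("side","top"):
    p,d=snapshot(n);cv2.imwrite(f"pics/{n}0.png",p[:,:,::-1])
    np.save(f"{n}_d.npy",d);np.save(f"{n}_p.npy",p)
    c=camera_params(n);print(n,c)
    for t in("orange_plate_mid","tank","black_plate_mid","white_plate_mid"):
        print(t,[(r["p"],r["extent"]) for r in find_in(n,t)][:3])
E
```

```text
pics
{'clock': 0.0, 'joint_positions': array([ 1.5056,  0.2557,  0.107 , -0.0005, -1.4239, -0.2846]), 'dq': array([ 0.0001, -0.0006, -0.0016,  0.0005, -0.0002,  0.0014]), 'effort': array([  0.0007, -38.6628,  23.7941,   5.365 ,  -0.0061,   0.    ]), 'eef_pos': array([0.1883, 0.5163, 0.2414]), 'eef_rot': array([ 3.0918, -0.5464, -0.0004]), 'force': array([0.2311, 0.2309, 0.108 ]), 'ft_torque': array([-0.0541, -0.0762, -0.0009]), 'gripper_width': 0.08571575871352209}
side {'intrinsics': array([[453.4617,   0.    , 280.7068],
       [  0.    , 453.4617, 208.5821],
       [  0.    ,   0.    ,   1.    ]]), 'extrinsics': array([[ 0.8589, -0.2782,  0.4299,  0.1361],
       [-0.5115, -0.4243,  0.7472, -0.7319],
       [-0.0254, -0.8617, -0.5067,  0.5776],
       [ 0.    ,  0.    ,  0.    ,  1.    ]])}
orange_plate_mid [(0.88, [231.9, 155.6, 35.6, 31.9])]
tank [(0.95, [286.2, 247.6, 90.6, 84.4])]
black_plate_mid [(0.56, [217.3, 149.0, 37.4, 30.2])]
white_plate_mid [(0.73, [243.2, 167.0, 41.2, 52.2])]
top {'intrinsics': array([[426.4771,   0.    , 283.5097],
       [  0.    , 426.4771, 209.1858],
       [  0.    ,   0.    ,   1.    ]]), 'extrinsics': array([[-0.0122, -0.999 ,  0.0437,  0.4934],
       [-0.9999,  0.0121, -0.003 , -0.015 ],
       [ 0.0024, -0.0437, -0.999 ,  0.8574],
       [ 0.    ,  0.    ,  0.    ,  1.    ]])}
orange_plate_mid [(0.73, [168.2, 152.8, 19.1, 60.1])]
tank [(0.62, [354.6, 158.5, 59.7, 92.7])]
black_plate_mid [(0.78, [128.7, 158.8, 24.4, 56.0]), (0.74, [205.4, 148.6, 12.8, 62.9])]
white_plate_mid [(0.92, [203.5, 150.2, 14.3, 57.0])]
```

View pics/side0.png

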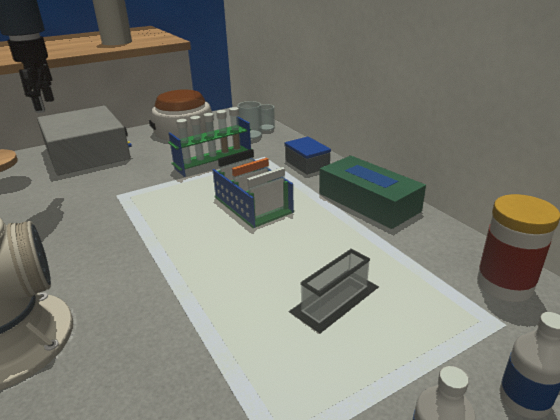

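View pics/top0.png

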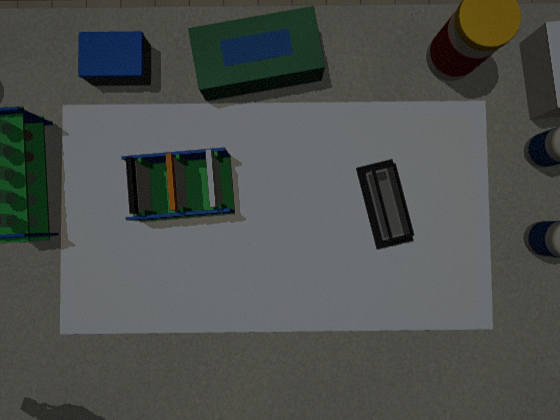

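Top view: the black strip is at (132,185), orange in the middle slot at (171,182), white at (211,180), and the tank, slightly turned, at (385,204). The rack is almost aligned with the image. Next I measure these.

```bash
cat > h.py <<'E'
from plant import *
import cv2,numpy as np
np.set_printoptions(precision=4,suppress=True)
def ray(c,uv):
    K=c["intrinsics"];E=c["extrinsics"];uv=np.atleast_2d(uv).astype(float)
    d=np.c_[(uv[:,0]-K[0,2])/K[0,0],(uv[:,1]-K[1,2])/K[1,1],np.ones(len(uv))]@E[:3,:3].T
    return E[:3,3],d
def onz(c,uv,z):
    o,d=ray(c,uv);return o+d*((z-o[2])/d[:,2])[:,None]
def dep(c,uv,D):
    o,d=ray(c,uv);uv=np.atleast_2d(uv).astype(int)
    return o+d*D[uv[:,1],uv[:,0]][:,None]
E
python3 - <<'E'
from h import *
for n in("top","side"):
    p=np.load(n+"_p.npy");D=np.load(n+"_d.npy");c=camera_params(n)
    h=cv2.cvtColor(p,cv2.COLOR_RGB2HSV)
    m=(h[...,0]>5)&(h[...,0]<16)&(h[...,1]>150)&(h[...,2]>70)
    m[:, :120]=0;m[:145]=0;m[230:]=0;m[:,300:]=0
    v,u=np.nonzero(m);uv=np.c_[u,v];print(n,"orange",len(u),u.min(),u.max(),v.min(),v.max())
    P=dep(c,uv,D);print("depth med",np.median(P,0))
    top=P[:,2]>0.112
    print("zrange",np.percentile(P[:,2],[2,50,98]))
    Q=onz(c,uv[top],.118)[:,:2].astype(np.float32)
    print("rect",cv2.minAreaRect(Q), "depth rect",cv2.minAreaRect(P[top,:2].astype(np.float32)))
# top masks of tank
n="top";c=camera_params(n);p=np.load("top_p.npy");D=np.load("top_d.npy")
g=p.max(2);m=np.zeros(g.shape,bool);m[150:255,345:425]=g[150:255,345:425]<110
v,u=np.nonzero(m);uv=np.c_[u,v]
P=dep(c,uv,D);print("tank z hist",np.histogram(P[:,2],bins=np.arange(-.01,.09,.01)))
s=(P[:,2]>.06)&(P[:,2]<.08)
print("rim",s.sum(),cv2.minAreaRect(P[s,:2].astype(np.float32)),cv2.minAreaRect(onz(c,uv[s],.07)[:,:2].astype(np.float32)))
im=p.copy();cv2.imwrite("pics/tank_z.png",cv2.resize(p[140:260,110:430,::-1],None,fx=2.5,fy=2.5,interpolation=cv2.INTER_CUBIC))
E
```

```text
top orange 166 166 174 154 209
depth med [0.5684 0.1798 0.1178]
zrange [0.1155 0.1178 0.1201]
rect ((0.5765647888183594, 0.17935766279697418), (0.09679049998521805, 0.00878049898892641), 4.016459941864014) depth rect ((0.5768707990646362, 0.17920920252799988), (0.09724877029657364, 0.009438236244022846), 3.9576609134674072)
side orange 243 232 267 158 175
depth med [0.5743 0.1743 0.1103]
zrange [0.0987 0.1103 0.1178]
rect ((0.5732895731925964, 0.16308939456939697), (0.0991748571395874, 0.03004870004951954), 4.573870658874512) depth rect ((0.34387755393981934, -0.2558296024799347), (1.0354156494140625, 0.08434727042913437), 61.76930236816406)
tank z hist (array([ 139, 2269,  181,  175,  207,  187,  208,  328,  345]), array([-0.01,  0.  ,  0.01,  0.02,  0.03,  0.04,  0.05,  0.06,  0.07,
        0.08]))
rim 673 ((0.539116621017456, -0.2197411060333252), (0.13900505006313324, 0.046137381345033646), 12.851451873779297) ((0.5389074683189392, -0.21875189244747162), (0.13861815631389618, 0.04719959944486618), 13.236943244934082)
```

View pics/tank_z.png

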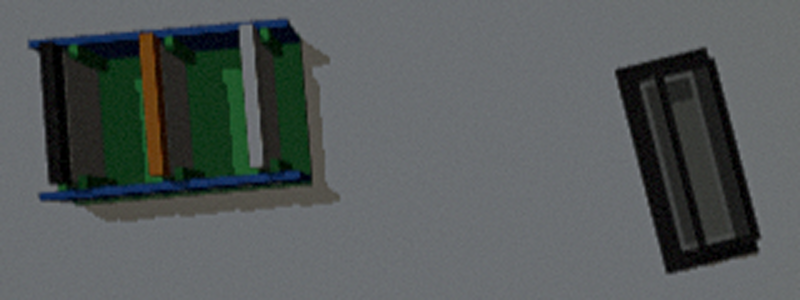

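Measured: orange strip centre (0.577, 0.179), long axis at +4°, top at z 0.118, which fits the given height. The strip measures about 97×9 mm. Tank rim centre is (0.539, -0.219) at 13°, outer size 138×45 mm against the expected 138×44. I turn the tool by +20+4=24° about world z (‑24° about tool z) and then approach.

```bash
python3 -m crank '0 0 0 0 0 0 -0.0889; 0 0 0 0 0 0 -0.0889; 0 0 0 0 0 0 -0.0889; 0 0 0 0 0 0 0'
cat >> h.py <<'E'
from scipy.spatial.transform import Rotation as Ro
def need(x,y,z,deg):
    o=observe();R=Ro.from_rotvec(o["eef_rot"]).as_matrix()
    d=R.T@(np.array([x,y,z])-o["eef_pos"])
    a=np.degrees(np.arctan2(R[1,0],R[0,0]))
    # target: tool pointing down with x at deg
    c,s=np.cos(np.radians(deg)),np.sin(np.radians(deg))
    T=np.array([[c,s,0],[s,-c,0],[0,0,-1]])
    r=Ro.from_matrix(R.T@T).as_rotvec()
    print("pos",o["eef_pos"],"xang",a,"shift units",d/.05,"turn units",r/(np.pi/2),"F",o["force"],"w",o["gripper_width"],"t",o["clock"])
E
python3 -c "
from h import *
need(.577,.179,.2,4)"
```

```text
clock: 0.9
eef_pos: [0.1885, 0.5167, 0.2423]
eef_rot: [-3.14, -0.11, 0.0]
force: [-0.3, 0.1, 0.1]
gripper_width: 0.0424
pos [0.1885 0.5167 0.2423] xang 4.031193205930374 shift units [7.2769 7.2834 0.8455] turn units [-0.      0.      0.0003] F [-0.2669  0.0982  0.0957] w 0.04235564267082371 t 0.9
```

```bash
python3 -m crank '0 0.6 0.6 0 0 0 0; 0 0.6 0.6 0 0 0 0; 0 0.6 0.6 0 0 0 0; 0 0.6 0.6 0 0 0 0; 0 0.6 0.6 0 0 0 0; 0 0.6 0.6 0 0 0 0; 0 0.6 0.6 0 0 0 0; 0 0.6 0.6 0 0 0 0; 0 0.6 0.6 0 0 0 0;0 0.6 0.6 0 0 0 0' && python3 -m crank '0 0.6 0.6 0.4 0 0 0; 0 0.6 0.6 0.4 0 0 0; 0 0 0 0 0 0 0; 0 0 0 0 0 0 0'
python3 - <<'E'
from h import *
need(.577,.179,.2,4)
c=camera_params("wrist");print(c)
p,d=snapshot("wrist");cv2.imwrite("pics/wrist1.png",p[:,:,::-1])
E
```

```text
clock: 1.9
eef_pos: [0.5096, 0.2368, 0.2424]
eef_rot: [-3.14, -0.102, -0.0]
force: [0.2, 0.2, -0.1]
gripper_width: 0.0431
clock: 2.3
eef_pos: [0.5727, 0.1814, 0.2013]
eef_rot: [3.139, 0.1, -0.003]
force: [-0.7, -0.2, 0.7]
gripper_width: 0.0425
pos [0.5727 0.1814 0.2013] xang 3.6658143743270957 shift units [0.0819 0.0536 0.0259] turn units [ 0.0006  0.0011 -0.0037] F [-0.7251 -0.2448  0.6746] w 0.04254243531118564 t 2.3
{'intrinsics': array([[325.1923,   0.    , 282.2323],
       [  0.    , 325.1923, 208.8423],
       [  0.    ,   0.    ,   1.    ]]), 'extrinsics': array([[ 0.0636, -0.9453, -0.3199,  0.6546],
       [-0.998 , -0.0598, -0.0218,  0.1861],
       [ 0.0015,  0.3206, -0.9472,  0.3318],
       [ 0.    ,  0.    ,  0.    ,  1.    ]])}
```

View pics/wrist1.png

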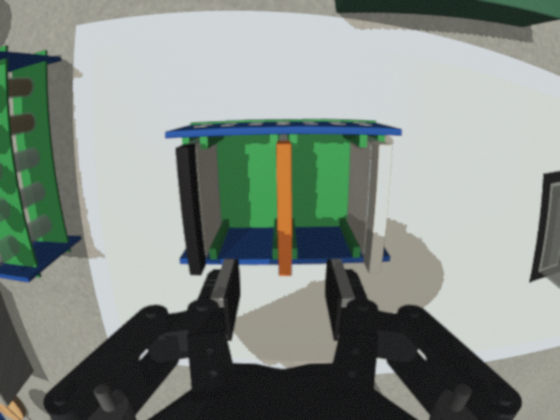

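The wrist picture shows the orange strip at (285,208), centred between the fingers (230 and 340), with the black strip at 192 and the white at 381. I refine the strip and tank positions from this view.

Run:
```python
from h import *
c=camera_params("wrist");p,D=snapshot("wrist")
h=cv2.cvtColor(p,cv2.COLOR_RGB2HSV)
m=((h[...,0]>5)&(h[...,0]<18)&(h[...,1]>150)&(h[...,2]>90)).astype(np.uint8)
m[:130]=0;m[285:]=0;m[:,:260]=0;m[:,310:]=0
v,u=np.nonzero(m)
K=c["intrinsics"];E=c["extrinsics"]
dx,dy=u-K[0,2],v-K[1,2];r=np.hypot(dx,dy);th=r/K[0,0];k=np.sin(th)/np.maximum(r,1e-9)
d=np.c_[dx*k,dy*k,np.cos(th)]@E[:3,:3].T
P=E[:3,3]+d*((.118-E[2,3])/d[:,2])[:,None]
print(len(u),cv2.minAreaRect(P[:,:2].astype(np.float32)),u.min(),u.max(),v.min(),v.max())
q=np.c_[dx*k,dy*k,np.cos(th)];q=q/q[:,2:]*D[v,u][:,None]
W=q@E[:3,:3].T+E[:3,3]
print("depth z",np.percentile(W[:,2],[5,50,95]));W=W[W[:,2]>.114];print(cv2.minAreaRect(W[:,:2].astype(np.float32)))
need(.577,.179,.1,4)
```

```text
1789 ((0.5802168250083923, 0.1792832762002945), (0.09863104671239853, 0.01007275003939867), 3.6043200492858887) 279 293 141 273
depth z [0.1158 0.1171 0.1181]
((0.5921231508255005, 0.18070176243782043), (0.12483744323253632, 0.009465830400586128), 4.295072078704834)
pos [0.5725 0.1829 0.203 ] xang 3.8803700844671822 shift units [0.0831 0.0852 2.0592] turn units [-0.0003 -0.0007 -0.0013] F [-0.492  -0.476   0.5974] w 0.04256613412969904 t 2.4
```

The views agree (x 0.577–0.580, y 0.179, about 3.8°). I descend.

```bash
python3 -m crank '0 0.1 0.07 0 0 0 0; 0 0 0 0.4 0 0 0; 0 0 0 0.4 0 0 0; 0 0 0 0.4 0 0 0; 0 0 0 0.4 0 0 0; 0 0 0 0.3 0 0 0; 0 0 0 0.15 0 0 0; 0 0 0 0 0 0 0;0 0 0 0 0 0 0'
python3 - <<'E'
from h import *
need(.578,.179,.1,4)
p,d=snapshot("wrist");cv2.imwrite("pics/wrist2.png",p[:,:,::-1])
need(.578,.179,.1,4)
E
```

```text
clock: 3.3
eef_pos: [0.5782, 0.1798, 0.1009]
eef_rot: [-3.139, -0.109, -0.003]
force: [0.3, -0.3, 1.0]
gripper_width: 0.0425
pos [0.5782 0.1798 0.1009] xang 3.993561699701625 shift units [-0.0055  0.0148  0.0181] turn units [-0.0002 -0.0011 -0.0001] F [ 0.317  -0.2816  1.0407] w 0.04252152915280864 t 3.3
pos [0.5784 0.1797 0.1011] xang 3.9847304841155435 shift units [-0.0085  0.0143  0.022 ] turn units [-0.0004 -0.0014 -0.0002] F [0.7548 0.6216 0.5828] w 0.042688539704852306 t 3.35
```

View pics/wrist2.png

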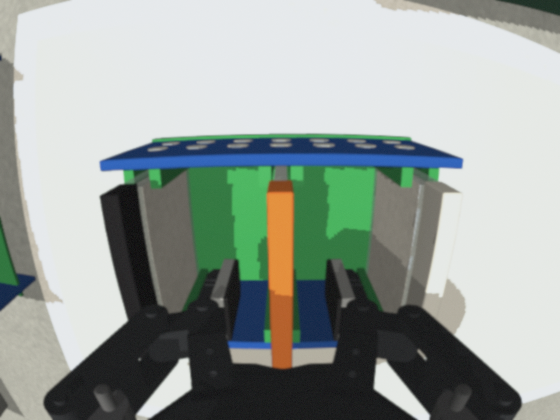

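The strip (281, 180–365) runs between the pads (230 and 340), and the neighbours are clear. I close the gripper.

```bash
python3 -m crank '-1 0 0 0 0 0 0;-1 0 0 0 0 0 0;-1 0 0 0 0 0 0;-1 0 0 0 0 0 0;-1 0 0 0 0 0 0;-1 0 0 0 0 0 0' 60 && python3 -m crank '-1 0 0 -0.2 0 0 0;-1 0 0 -0.2 0 0 0;-1 0 0 -0.2 0 0 0;-1 0 0 0 0 0 0'
```

```text
clock: 3.95
eef_pos: [0.5782, 0.1795, 0.1006]
eef_rot: [-3.139, -0.109, -0.002]
force: [-0.0, 0.0, 5.6]
gripper_width: 0.0087
clock: 4.35
eef_pos: [0.5786, 0.1796, 0.1318]
eef_rot: [-3.139, -0.109, -0.005]
force: [1.0, 0.6, -1.4]
gripper_width: 0.0089
```

The plate's weight shows (-1.4 N). I lift on by 118 mm.

```bash
python3 -m crank '-1 0 0 -0.3 0 0 0;-1 0 0 -0.3 0 0 0;-1 0 0 -0.3 0 0 0;-1 0 0 -0.3 0 0 0;-1 0 0 -0.3 0 0 0;-1 0 0 -0.3 0 0 0;-1 0 0 -0.3 0 0 0;-1 0 0 -0.3 0 0 0;-1 0 0 0 0 0 0;-1 0 0 0 0 0 0'
python3 - <<'E'
from h import *
for n in("side","wrist"):
    p,d=snapshot(n);cv2.imwrite(f"pics/{n}3.png",p[:,:,::-1])
need(.539,-.219,.25,13)
E
```

```text
clock: 5.35
eef_pos: [0.5775, 0.1794, 0.2492]
eef_rot: [-3.139, -0.108, 0.001]
force: [0.1, -0.1, -2.5]
gripper_width: 0.0089
pos [0.5771 0.1792 0.2484] xang 3.9580378083617282 shift units [-1.3109  7.8926 -0.0252] turn units [ 0.0002  0.0014 -0.1005] F [-0.3753 -0.0316 -0.815 ] w 0.009470391104172858 t 5.45
```

View pics/side3.png

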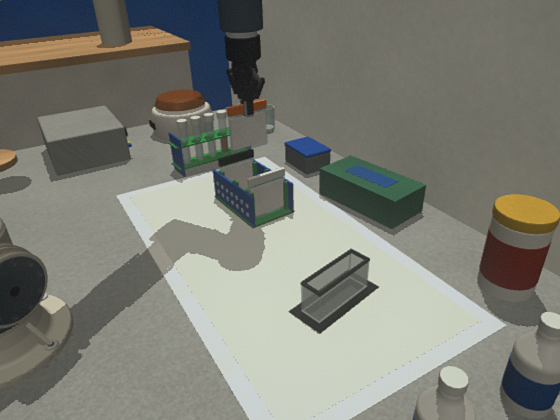

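View pics/wrist3.png

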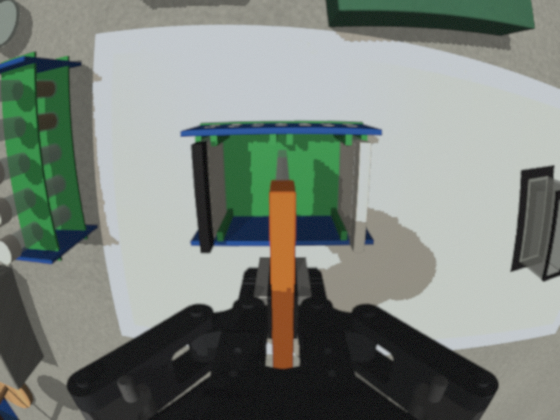

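The plate (strip at 247,107 in the side view) hangs level and clear of the rack. The black and white plates still stand. I carry it over to the tank.

```bash
python3 -m crank '-1 -0.08 0.3 0 0 0 0;-1 -0.08 0.5 0 0 0 0;-1 -0.08 0.5 0 0 0 0;-1 -0.08 0.5 0 0 0 0;-1 -0.08 0.5 0 0 0 0;-1 -0.08 0.5 0 0 0 0;-1 -0.08 0.5 0 0 0 0;-1 -0.08 0.5 0 0 0 0;-1 -0.08 0.5 0 0 0 0;-1 -0.08 0.5 0 0 0 0' && python3 -m crank '-1 -0.08 0.5 0 0 0 0;-1 -0.08 0.5 0 0 0 0;-1 -0.08 0.5 0 0 0 0;-1 -0.08 0.5 0 0 0 0;-1 -0.08 0.5 0 0 0 0;-1 -0.08 0.5 0 0 0 0;-1 0 0.2 0 0 0 -0.05;-1 0 0 0 0 0 -0.05;-1 0 0 0 0 0 0;-1 0 0 0 0 0 0'
python3 - <<'E'
from h import *
need(.539,-.219,.25,13)
for n in("top","wrist"):
    p,D=snapshot(n);cv2.imwrite(f"pics/{n}4.png",p[:,:,::-1]);np.save(n+"4p.npy",p);np.save(n+"4d.npy",D)
need(.539,-.219,.25,13)
print(camera_params("wrist")["extrinsics"])
E
```

```text
clock: 6.45
eef_pos: [0.5534, -0.0646, 0.2492]
eef_rot: [3.14, 0.108, -0.002]
force: [-0.0, 0.1, -1.3]
gripper_width: 0.0091
clock: 7.45
eef_pos: [0.541, -0.2244, 0.2494]
eef_rot: [-3.122, -0.351, 0.001]
force: [0.4, -0.2, -2.1]
gripper_width: 0.0088
pos [ 0.541  -0.2244  0.2494] xang 12.828398912606415 shift units [-0.0142 -0.1135 -0.012 ] turn units [-0.0002  0.0005 -0.0019] F [ 0.4126 -0.2132 -2.0818] w 0.008783036606356917 t 7.45
pos [ 0.5413 -0.224   0.2496] xang 12.89495552203853 shift units [-0.0217 -0.108  -0.0072] turn units [-0.0001  0.0002 -0.0012] F [-0.2179  0.782  -1.169 ] w 0.009175697683610274 t 7.55
[[ 0.2228 -0.9238 -0.3113  0.621 ]
 [-0.9749 -0.2111 -0.0715 -0.2065]
 [ 0.0003  0.3194 -0.9476  0.3803]
 [ 0.      0.      0.      1.    ]]
```

View pics/top4.png

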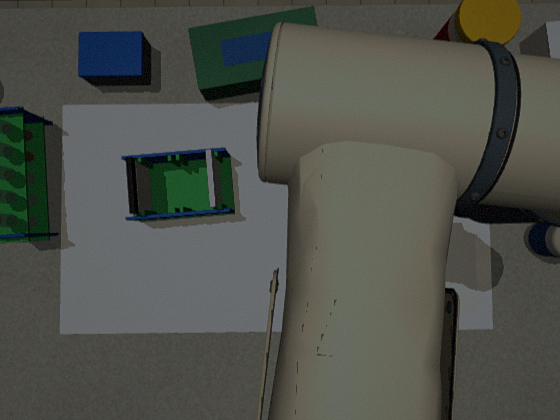

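View pics/wrist4.png

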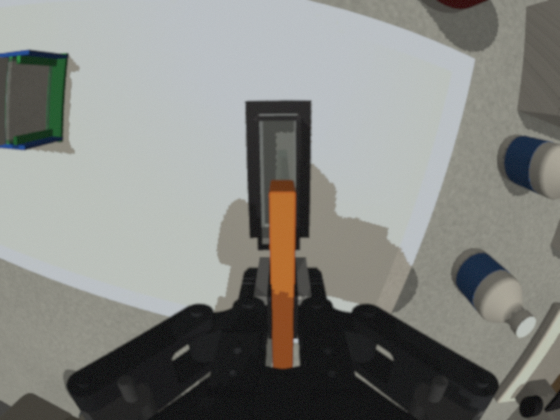

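Run:
```python
from h import *
p=np.load("wrist4p.npy");D=np.load("wrist4d.npy");c=camera_params("wrist")
K=c["intrinsics"];E=c["extrinsics"]
m=np.zeros(D.shape,bool);m[90:250,235:325]=1
m&=D>0
v,u=np.nonzero(m)
dx,dy=u-K[0,2],v-K[1,2];r=np.hypot(dx,dy);th=r/K[0,0];k=np.sin(th)/np.maximum(r,1e-9)
q=np.c_[dx*k,dy*k,np.cos(th)];q=q/q[:,2:]*D[v,u][:,None]
W=q@E[:3,:3].T+E[:3,3]
a=np.radians(13);L=(W[:,:2]-[.539,-.219])@np.array([[np.cos(a),-np.sin(a)],[np.sin(a),np.cos(a)]])
dark=p[v,u].max(1)<70
for lo,hi in((.06,.08),(-.01,.01)):
    s=(W[:,2]>lo)&(W[:,2]<hi)&dark
    print(lo,s.sum(),"along",np.percentile(L[s,0],[1,99]),"across",np.percentile(L[s,1],[1,99]),cv2.minAreaRect(W[s,:2].astype(np.float32)))
# plate strip pos
h=cv2.cvtColor(p,cv2.COLOR_RGB2HSV)
m=(h[...,0]>5)&(h[...,0]<18)&(h[...,1]>150)&(h[...,2]>60)&(D>0);m[:, :255]=0;m[:,310:]=0;m[:170]=0
v,u=np.nonzero(m)
dx,dy=u-K[0,2],v-K[1,2];r=np.hypot(dx,dy);th=r/K[0,0];k=np.sin(th)/np.maximum(r,1e-9)
d=np.c_[dx*k,dy*k,np.cos(th)];
W=d/d[:,2:]*D[v,u][:,None]@E[:3,:3].T+E[:3,3]
z=np.median(W[:,2]);print("strip z",z)
d=d@E[:3,:3].T;P=E[:3,3]+d*((z-E[2,3])/d[:,2])[:,None];
s=v<260
print(cv2.minAreaRect(P[s,:2].astype(np.float32)),np.ptp(P[s,:2],0))
```

```text
0.06 1472 along [-0.0657  0.0706] across [-0.0243  0.0208] ((0.5413773059844971, -0.22045989334583282), (0.13833776116371155, 0.04562469571828842), 13.628959655761719)
-0.01 2665 along [-0.0795  0.0842] across [-0.0384  0.0347] ((0.5402423143386841, -0.2206960767507553), (0.16755425930023193, 0.07395341247320175), 12.945578575134277)
strip z 0.2660994628914789
((0.5785197615623474, -0.21623139083385468), (0.0315597765147686, 0.010099687613546848), 12.34986400604248) [0.0325 0.0154]
```

Both cameras put the tank at about (0.540, -0.220), 13°. I shift the plate to match (tool y -0.09, x -0.05) and lower it. The floor should come at TCP z≈0.0966.

```bash
python3 -m crank '-1 -0.05 -0.09 0 0 0 0;-1 0 0 0.3 0 0 0;-1 0 0 0.3 0 0 0;-1 0 0 0.3 0 0 0;-1 0 0 0.3 0 0 0;-1 0 0 0.2 0 0 0;-1 0 0 0 0 0 0'
python3 - <<'E'
from h import *
need(.539,-.220,.0966,13)
for n in("side","wrist"):
    p,D=snapshot(n);cv2.imwrite(f"pics/{n}5.png",p[:,:,::-1])
need(.539,-.220,.0966,13)
E
```

```text
clock: 8.25
eef_pos: [0.5371, -0.2198, 0.1784]
eef_rot: [-3.12, -0.354, 0.004]
force: [-0.4, -0.3, -1.6]
gripper_width: 0.009
pos [ 0.5371 -0.2198  0.1784] xang 12.959704064446608 shift units [0.0396 0.0153 1.6354] turn units [-0.0009  0.0016 -0.0004] F [-0.416  -0.3449 -1.5992] w 0.00900540825181449 t 8.25
pos [ 0.5382 -0.2203  0.1804] xang 12.971623375493913 shift units [ 0.0159 -0.0043  1.6753] turn units [ 0.0004 -0.0003 -0.0003] F [ 1.166  -0.0751 -1.1884] w 0.009213868849671956 t 8.35
```

View pics/side5.png

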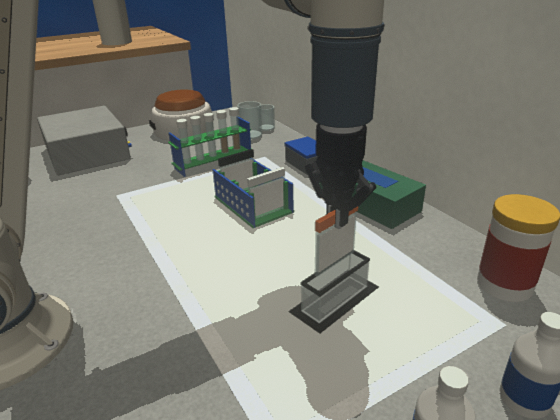

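View pics/wrist5.png

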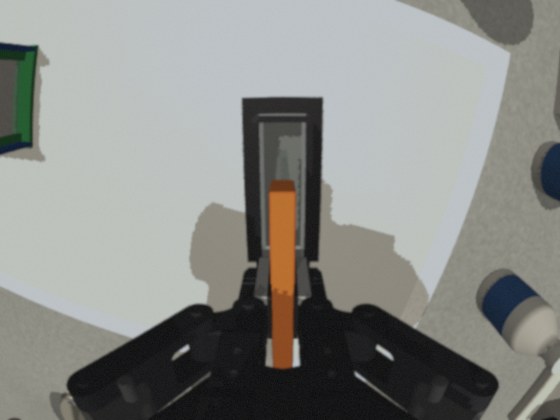

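The plate edge hangs just above the rim, and the strip (x 282) lines up with the tank's middle (x 283). I lower into the tank.

```bash
python3 -m crank '-1 0 0 0.2 0 0 0;-1 0 0 0.2 0 0 0;-1 0 0 0.2 0 0 0;-1 0 0 0.2 0 0 0' && python3 -m crank '-1 0 0 0.2 0 0 0;-1 0 0 0.2 0 0 0;-1 0 0 0.2 0 0 0;-1 0 0 0 0 0 0;-1 0 0 0 0 0 0'
python3 - <<'E'
from h import *
for n in("side","wrist"):
    p,D=snapshot(n);cv2.imwrite(f"pics/{n}6.png",p[:,:,::-1])
need(.539,-.220,.0966,13)
E
```

```text
clock: 8.75
eef_pos: [0.5378, -0.2203, 0.1386]
eef_rot: [-3.121, -0.354, 0.001]
force: [-0.1, 0.0, -1.3]
gripper_width: 0.0091
clock: 9.25
eef_pos: [0.5381, -0.2205, 0.1097]
eef_rot: [3.121, 0.355, -0.0]
force: [0.6, -1.3, -1.2]
gripper_width: 0.0091
pos [ 0.5385 -0.2205  0.1104] xang 12.970211504383713 shift units [ 0.0123 -0.0078  0.2758] turn units [ 0.0004 -0.0006 -0.0003] F [-0.7704 -0.2621 -1.7372] w 0.009039034573113839 t 9.35
```

View pics/side6.png

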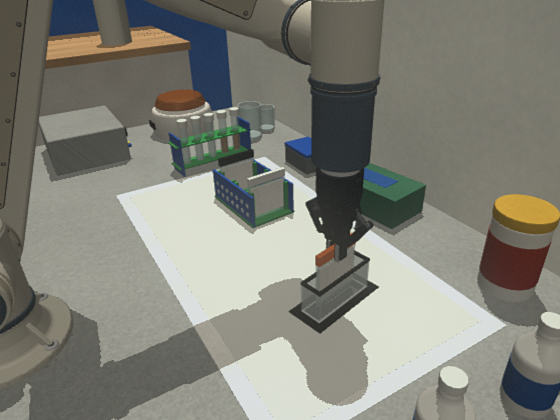

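The plate is inside the tank with no contact force, about 14 mm above the floor. I continue in small steps, watching the force.

```bash
python3 -m crank '-1 0 0 0.06 0 0 0;-1 0 0 0.06 0 0 0;-1 0 0 0.06 0 0 0;-1 0 0 0 0 0 0;-1 0 0 0 0 0 0' && python3 -m crank '-1 0 0 0.02 0 0 0;-1 0 0 0.02 0 0 0;-1 0 0 0.02 0 0 0;-1 0 0 0 0 0 0;-1 0 0 0 0 0 0'
```

```text
clock: 9.85
eef_pos: [0.538, -0.2204, 0.1007]
eef_rot: [3.121, 0.355, -0.0]
force: [0.5, 0.6, -1.6]
gripper_width: 0.0093
clock: 10.35
eef_pos: [0.538, -0.2204, 0.0978]
eef_rot: [3.121, 0.355, -0.0]
force: [-0.7, 0.1, -1.7]
gripper_width: 0.0093
```

```bash
python3 -m crank '-1 0 0 0.02 0 0 0;-1 0 0 0 0 0 0;-1 0 0 0 0 0 0'; python3 -m crank '-1 0 0 0.02 0 0 0;-1 0 0 0 0 0 0;-1 0 0 0 0 0 0'
```

```text
clock: 10.65
eef_pos: [0.538, -0.2204, 0.0968]
eef_rot: [-3.122, -0.355, 0.0]
force: [0.3, -0.4, -1.6]
gripper_width: 0.0093
clock: 10.95
eef_pos: [0.5382, -0.2206, 0.0966]
eef_rot: [3.121, 0.355, 0.001]
force: [-2.5, 0.3, 4.8]
gripper_width: 0.0089
```

Contact came at z 0.0966, exactly as predicted, with force +4.8 N. I release half-way and go straight up.

```bash
python3 -m crank '-0.3 0 0 0 0 0 0;0 0 0 0 0 0 0;0 0 0 0 0 0 0;0 0 0 0 0 0 0;0 0 0 0 0 0 0;0 0 0 0 0 0 0'
python3 - <<'E'
from h import *
p,D=snapshot("wrist");cv2.imwrite("pics/wrist7.png",p[:,:,::-1])
need(.538,-.22,.2,13)
E
```

```text
clock: 11.55
eef_pos: [0.538, -0.2204, 0.0957]
eef_rot: [-3.122, -0.355, 0.0]
force: [0.3, 0.0, -0.5]
gripper_width: 0.0423
pos [ 0.538  -0.2203  0.0957] xang 12.959262512296197 shift units [ 0.0008 -0.007  -2.0854] turn units [-0.      0.     -0.0005] F [-0.86    0.7199  1.3687] w 0.042941322157942496 t 11.6
```

View pics/wrist7.png

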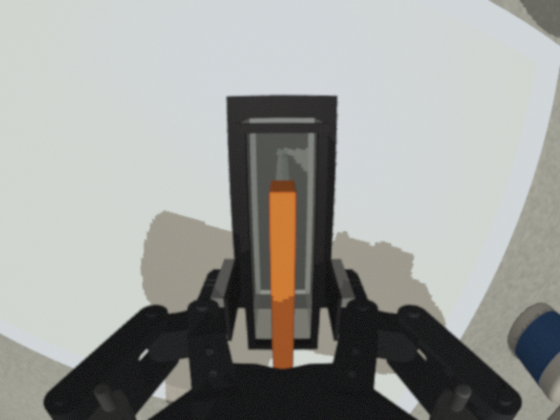

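The plate stands free and upright, with the strip at x 282 between the open pads (215 and 350). I rise and back off.

```bash
python3 -m crank '0 0 0 -0.2 0 0 0;0 0 0 -0.3 0 0 0;0 0 0 -0.4 0 0 0;0 0 0 -0.5 0 0 0;0 0 0 -0.5 0 0 0;0 0 0 -0.5 0 0 0;0 -0.5 0 0 0 0 0;0 -0.5 0 0 0 0 0;0 -0.5 0 0 0 0 0;0 -0.5 0 0 0 0 0' && python3 -m crank '0 -0.5 0 0 0 0 0;0 -0.5 0 0 0 0 0;0 -0.4 0 0 0 0 0;0 0 0 0 0 0 0;0 0 0 0 0 0 0'
python3 - <<'E'
from h import *
for n in("side","top"):
    p,D=snapshot(n);cv2.imwrite(f"pics/{n}8.png",p[:,:,::-1]);np.save(n+"8p.npy",p);np.save(n+"8d.npy",D)
    c=camera_params(n)
    h=cv2.cvtColor(p,cv2.COLOR_RGB2HSV)
    m=(h[...,0]>5)&(h[...,0]<16)&(h[...,1]>150)&(h[...,2]>70);m[:145]=0;m[:270]&=True;m[270:]=0;m[:,:300]=0;m[:,430:]=0
    v,u=np.nonzero(m);print(n,len(u))
    if len(u):
        P=dep(c,np.c_[u,v],D);print(np.percentile(P[:,2],[2,50,98]),cv2.minAreaRect(onz(c,np.c_[u,v],.114)[:,:2].astype(np.float32)))
need(.538,-.22,.2,13)
E
```

```text
clock: 12.6
eef_pos: [0.4397, -0.243, 0.2167]
eef_rot: [3.121, 0.355, 0.002]
force: [0.8, -0.6, 0.2]
gripper_width: 0.043
clock: 13.1
eef_pos: [0.3725, -0.2587, 0.2167]
eef_rot: [3.121, 0.354, 0.002]
force: [0.0, -0.2, -0.0]
gripper_width: 0.0426
side 163
[0.1109 0.1128 0.1144] ((0.5360262989997864, -0.22513875365257263), (0.09737507998943329, 0.009235233068466187), 12.042680740356445)
top 252
[0.111  0.1139 0.1163] ((0.5369168519973755, -0.2203086018562317), (0.09986910969018936, 0.009368876926600933), 12.695382118225098)
pos [ 0.373  -0.2585  0.2162] xang 12.970496135130684 shift units [ 3.389  -0.0091  0.3253] turn units [ 0.0002 -0.0004 -0.0003] F [-0.1897 -0.0594 -0.2793] w 0.04267687423123929 t 13.2
```

View pics/side8.png

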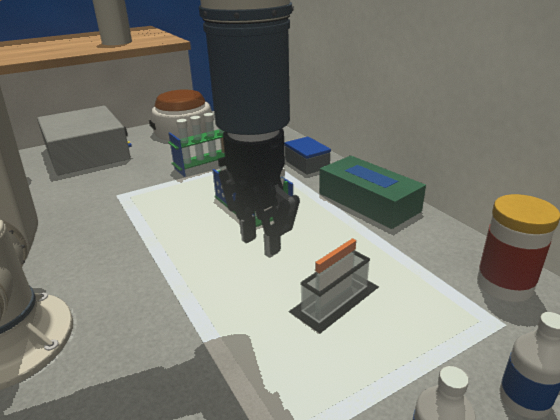

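View pics/top8.png

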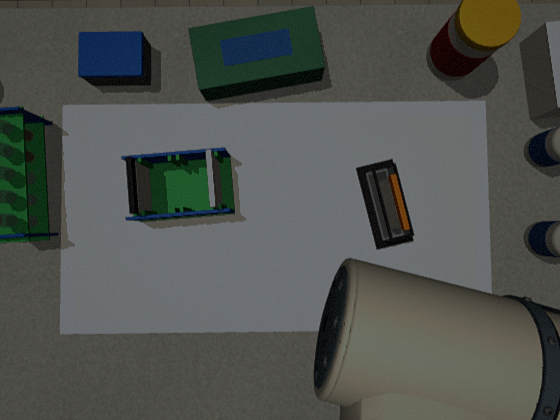

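Strip top is at z 0.114, which means the plate rests on the floor. It stands upright at (0.537, -0.220), and the neighbours look unmoved in the top view. I hand in.

```bash
python3 -c "
from plant import *
print(finish_job())"
```

```text
the job is handed in; nothing more can be done
None
```

I gripped the orange-edged plate by its strip and pulled it straight up. I then carried it over the white-edged plate and lowered it into the tank until it touched the floor. Contact came at TCP z 0.0966, the height I had worked out, with the wrist force going from -1.6 to +4.8 N. Only then did I let go, rise and back away. I handed the job in at about 13 s of the 48 s allowed; no verdict is reported.

The last checks from the top and side views showed:
- **Plate:** it stands upright with the strip's top at z about 0.114, as it should be on the tank floor. The top view puts its centre about 2–3 mm from the tank's middle.
- **Camera disagreement:** the side view gives a y about 5 mm different from the top view, still within the tolerance.
- **Other plates:** the black- and white-edged plates look unmoved in the top view; I judged this by eye and did not measure it.
- **Robot:** it touches nothing, and the wrist force reads about 0 N.

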